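# Set a taper gauge's stop to a master bar

### The arm

A 6-joint arm with a two-finger parallel gripper is mounted at the origin on a cart in front of the work surface, level with it; the furniture and walls round the work are solid. World frame = base frame: x ahead of the robot, y to its left, z up, the work surface at z = 0. Lengths are in mm, angles in rad, forces in N, time in s.
With the tool pointing down it reaches from about 275 to 975 mm from the base axis. Payload 8.4 kg.
Tool frame: the origin (TCP) lies at the very end of the fingers, on their centre line; the grasp point (between the pads) lies 19 mm behind it; z points along the fingers, y is the line along which they close (so a half turn about z gives the same grasp; the last joint's range is limited). The gripper opens to 92 mm and grips with 3 to 60 N. Pads are 20 mm wide; open, the fingers measure 128 mm over their backs; the gripper's body (75 mm by 189 mm) begins 69 mm behind the grasp point.
Start: joints at [1.226, 0.353, 1.633, -0, 1.155, -0.002], TCP at [210.077, 588.639, 214.583] pointing down, gripper open.
Joint ranges: [-2.63, 2.63], [-0.92, 2.1], [0.06, 2.66], [-1.3, 4.44], [0, 2.69], [-3.02, 3.02]. Speed limits (rad/s): [2.22, 2.22, 2.79, 3.14, 3.14, 3.14].

### API

Orientations are given as a unit quaternion [x, y, z, w].
In Python, from station import manip, grab_frame, camera_params, nets gives the robot as it stands. The module is installed in compiled form; this text tells all that it offers.
- The arm moves only by the tool move_arm, never from a script. Its argument "plan" is a list of rows, each a list of 7 numbers: the shift along the tool's x, y, z normalised to -1 to 1, where 1 is 0.15 m, then the turn, a rotation vector about the tool's x, y, z normalised to -1 to 1, where 1 is 180 degrees, then the opening, from 0 (shut) to 1 (fully open). A call has 1 to 20 rows; each row shifts and turns the commanded pose from where the row before left it, along the tool's axes as they then stand; what a row does not reach is not made up. A row lasts 1/8 s, in which the tool goes at most 62.5 mm and 10.7 degrees, less where a joint would pass 70% of its speed; a pose out of reach is approached as far as the arm can. A call with a number of a shift or a turn outside -1 to 1 is refused whole. A call with a gripper value outside its range is refused whole. The fingers move at their own pace and stop on an object; "grip_force" is the grip in N (left out, the last holds). Time passes only in rows, so rows that do not move let the fingers close. It gives the time, the measured TCP pose, the force, the opening and the grip force at its end, in the units of the state.
- manip.read_state(): the state, without advancing time (a new reading comes with each control period).
- grab_frame(name): name is "side" or "top"; returns (picture, depth): 480x640x3 uint8, red, green, blue; 480x640 float32, mm along the optical axis (not along the pixel's ray), 0 where there is no reading.
- camera_params(name): a dict with "vfov" (degrees; the focal length in pixels is half the picture's height over the tangent of half this angle, whatever the lens; pixels are square), "cx", "cy" (the principal point, pixels), "R" (3x3) and "t" (3): a world point X has camera coordinates R X + t. Camera axes: x right, y down, z forward; pixel columns grow to the right and rows downward; lengths in mm; the calibration is good to about 2 mm. A picture is of the moment at which its call begins. camera_params takes no time and is no camera call.
- manip.finish_job(): hands the job in; it is judged then, once.
Trained networks look in the newest picture that a camera, given by its name, has taken for a name from the list of things; names that differ only in an ending like _2 or _b are one class to them, and where a whole thing is asked for, a point or a joint stands for the part that bears it (a point fixed in the world has none). Each returns a list of dicts, best first, with "p" (0 to 1); they miss things now and then, are a little off and sometimes report something else, mostly with a low value. They report only what shows in the picture. A call takes as long as a camera call.
- nets.outline_of(target, camera): "pixels" (480x640 bool, what is visible of it).
- nets.landmark_of(target, camera): "at" ([x, y, z] in mm, in world coordinates, good to about 4 mm: a listed point, or the origin of a listed thing).
The state is a dict: "time": time; "q": joint angles; "joint_vel": joint speeds; "effort": joint torques, N m; "eef_pos": TCP position; "orientation": TCP orientation; "ft_force": force on the tool from outside, world axes, zero at the start; "wrist_torque": the same for the moment, N m; "opening": finger opening in mm; "grip_force": force on a finger pad.
Only numpy, scipy, OpenCV 4.12 (cv2) and the standard library are available. Lean on these libraries where they do the work, as an engineer would, in place of code of your own. Each camera call takes 0.05 s, during which the arm holds its last target. There are 200 camera calls.

### The job

Slide the master bar, stepped end first and flat on the gauge's base, into the mouth of the tapered slot and push it in, keeping its side flat along the straight (graduated) jaw, until it wedges firmly between the two jaws. Then bring the gauge's sliding stop gently up against the nose of the bar without knocking the bar loose, and leave it set so: bar wedged, stop touching it, everything let go. Leave the other things on the bench where they lie.

Things in the scene. Friction and masses are not known exactly. Their poses are not given: they have to be found in the camera images.
- bar: Master bar of bare aluminium, 150 long (x) x 22 thick (y) x 30 tall (z) mm, about 0.26 kg, standing on its 22 mm wide underside on the bench to the left of the gauge. Origin: centre of the underside, z up; +x points to its stepped end (the nose), where the last 14 mm are only 18 mm tall.
- bar_nose (a point): Centre of the bar's stepped end face, 75 mm from the bar's origin along its +x and 9 mm above its underside.
- bar_tail (a point): Centre of the bar's full-height end face, 75 mm from the bar's origin along -x, 15 mm above the underside.
- gauge: Taper gauge fixed to the bench: dark steel base plate 330 (x -170 to +160) x 110 x 12 mm thick; its flat top is the slot's floor. Two jaws on it, tops 34 mm above the bench. Origin: at bench level on the line along which the wedged bar's middle lies; +x runs from the open apron (x -170 to -50) through the slot's mouth (x = -50 mm) into its narrowing, z up.
- straight_jaw: Fixed steel jaw on the gauge's -y side, with graduation lines on its top (the other has none), 190 x 26 x 22 mm, from x = -50 to +140 mm of the gauge; its face is parallel to the gauge's x axis, at y = -11 mm, so a bar lying flat against it has its middle at y = 0. Its origin coincides with the gauge's.
- taper_jaw: Steel jaw on the gauge's +y side, 190 x 26 x 22 mm, turned so that the slot, 27 to 33 mm wide at the mouth, narrows 1 mm per 12 mm of depth. Clamped differently at each setup: the nose stops somewhere 10 to 80 mm along the gauge's +x, only pushing tells where. Pushed in with 10 N or more the bar stays wedged by friction. Origin: slot face at the mouth, bench level; axes parallel to the gauge's.
- stop (a joint): Dark steel sliding stop that straddles the jaws at the narrow end of the slot: metres it has moved from the far end of the gauge towards the mouth (along the gauge's -x), 0 to 0.14; it slides with about 1.2 N of friction, stays where it is left and moves level.
- stop_face (a point): Centre of the front face of the stop's 8 mm wide tongue, which meets the bar's nose inside the slot, 22 mm above the bench; its x axis is parallel to the gauge's x axis; at joint value 0 it lies at x = 118 mm of the gauge.
- stop_tab (a point): Centre of the stop's upright tab, 18 mm (gauge x) x 14 mm (gauge y) x 34 mm tall, standing free above the jaws (from 43 to 77 mm above the bench), to be pinched across the 14 mm or pushed; 21 mm behind the tongue's front face (gauge +x).
- bench_block: Bystander: a square steel block, 70 x 70 x 16 mm, at the back; origin under its centre.
- loupe: Bystander: folding magnifier, 24 x 57 x 14 mm, behind the bar; origin under its centre.

How it is judged (in metres and radians):
On the way, in this order (a step that is already met when the one before it is completed fails the run):
1. the bar is wedged, stepped end first, on the base and flat along the straight jaw, pressed on by both jaws (contact force between bar and straight_jaw above 2 N and contact force between bar and taper_jaw above 2 N and angle between the x axis of bar and the x axis of gauge, either way round below 0.05 rad and angle between bar's own z axis and vertical below 0.05 rad and z of bar in the frame of gauge below 0.015 m and x of bar_nose in the frame of gauge above -0.01 m), for 0.2 s.
2. the stop touches the nose of the bar, which is still wedged (x of bar_nose in the frame of stop_face between -0.0025 and 0.0025 m and contact force between bar and straight_jaw above 0.3 N and contact force between bar and taper_jaw above 0.3 N and angle between the x axis of bar and the x axis of gauge, either way round below 0.05 rad and angle between bar's own z axis and vertical below 0.05 rad and z of bar in the frame of gauge below 0.015 m and x of bar_nose in the frame of gauge above -0.01 m), for 0.2 s.
At the end, for the whole second after the job is handed in: The bar lies flat on the gauge's base in the slot, stepped end in, its side flat along the straight jaw (within 0.05 rad), pressed by both jaws (over 0.3 N each), the stop's face within 2.5 mm of its nose, all at rest and let go (all of step 2 and linear speed of bar below 0.01 m/s and velocity of joint stop between -0.005 and 0.005 m/s); the robot touches nothing.
It fails at once if a bystander is moved by more than 30 mm (distance of any of bench_block, loupe from where it was at the start of the episode above 0.03 m).
It also fails if it takes over 69 s, if anything falls off the work surface, if the arm or the gripper's body presses on something with over 40 N, if the wrist force passes 120 N, or if a joint passes its speed limit or range.

## Working session

There is one attempt and no reset: what is moved stays moved. The work goes in short steps, Python scripts to look and compute and a tool call to move; the robot and the scene stay as the last step left them, time stands still between calls to the robot, and variables do not carry over. Pictures are saved under pics/ and viewed, at most 10 in all, crops included, and the job is handed in when it is done.

Besides the shell and the picture viewer there is one more tool, called after "Request:" by a JSON object that holds its "method" and its "body", one argument or row to a line. move_arm: Moves the arm, as the interface text tells. Its arguments: {"type":"object","properties":{"plan":{"type":"array"},"grip_force":{"type":"number"}},"required":["plan"]}

```bash
mkdir -p pics
cat > h.py <<'E'
import numpy as np, cv2
from station import manip, grab_frame, camera_params, nets
def cloud(name,d):
    c=camera_params(name); f=240/np.tan(np.radians(c["vfov"])/2)
    v,u=np.mgrid[0:480,0:640]
    P=np.stack([(u-c["cx"])/f*d,(v-c["cy"])/f*d,d],-1)
    return (P-np.array(c["t"]))@np.array(c["R"])
def proj(name,X):
    c=camera_params(name); f=240/np.tan(np.radians(c["vfov"])/2)
    p=np.array(c["R"])@np.array(X)+np.array(c["t"]); return p[:2]/p[2]*f+[c["cx"],c["cy"]]
def rect(name,P,d,m,zlo,zhi):
    q=P[m&(d>0)]; q=q[(q[:,2]>zlo)&(q[:,2]<zhi)]
    return len(q), cv2.minAreaRect(q[:,:2].astype(np.float32)) if len(q)>5 else None, np.median(q[:,2]) if len(q) else None
E
python3 - <<'E'
from h import *
ims=[]
for n in("top","side"):
    im,d=grab_frame(n); cv2.imwrite(f"pics/{n}0.png",im[:,:,::-1]); np.save(f"{n}d.npy",d)
    for t in("bar","bar_nose","bar_tail","gauge","taper_jaw","stop_face","stop_tab","bench_block","loupe"):
        print(n,t,[(np.round(r["at"]).tolist(),round(r["p"],2)) for r in nets.landmark_of(t,n)[:2]])
    P=cloud(n,d)
    for t in("bar","gauge","straight_jaw","taper_jaw","stop"):
        r=nets.outline_of(t,n)
        if r: print(n,t,round(r[0]["p"],2),rect(n,P,d,r[0]["pixels"],-5,100))
print(manip.read_state())
E
```

```text
top bar [([524.0, 306.0, -0.0], 0.95)]
top bar_nose [([522.0, 228.0, 5.0], 0.57)]
top bar_tail [([535.0, 381.0, 13.0], 0.95)]
top gauge [([540.0, -107.0, -3.0], 0.78), ([533.0, -109.0, 4.0], 0.24)]
top taper_jaw [([549.0, -53.0, -0.0], 0.97)]
top stop_face [([546.0, -218.0, 20.0], 0.64)]
top stop_tab [([542.0, -244.0, 61.0], 0.88)]
top bench_block [([731.0, 164.0, -3.0], 0.78)]
top loupe [([628.0, 204.0, 2.0], 0.6)]
top bar 0.93 (788, ((528.1893310546875, 305.5526123046875), (150.78915405273438, 23.19586181640625), 84.26597595214844), np.float64(28.829172493903542))
top gauge 0.81 (7320, ((536.3244018554688, -103.15444946289062), (113.6845703125, 337.28839111328125), 4.335958480834961), np.float64(11.848428904219235))
top taper_jaw 0.63 (1178, ((566.4647216796875, -141.790283203125), (29.548219680786133, 177.18063354492188), 0.187088742852211), np.float64(33.10296372904838))
top stop 0.66 (665, ((548.3204956054688, -245.28590393066406), (89.2638168334961, 52.97915267944336), 0.8280203938484192), np.float64(42.35592138092256))
side bar [([529.0, 304.0, 6.0], 0.75)]
side bar_nose []
si
[... 1119 characters left out ...]
': array([ 1.22558066e+00,  3.53013768e-01,  1.63342868e+00,  5.09750108e-07,
        1.15520523e+00, -2.36687924e-03]), 'joint_vel': array([ 1.46351718e-03,  5.29011805e-05,  6.27205261e-04,  1.04691338e-04,
       -5.03798078e-04, -2.81657491e-03]), 'effort': array([ 2.72301186e-04, -5.93754923e+01, -3.34561729e+01,  6.97325519e-02,
        1.59066939e-02,  7.14120731e-06]), 'eef_pos': array([210.08128485, 588.61524347, 214.56207036]), 'orientation': array([ 1.70586140e-01,  9.85342767e-01, -2.70561990e-05, -4.98679337e-06]), 'ft_force': array([0.61009648, 0.2845768 , 0.09498208]), 'wrist_torque': array([0.0179731 , 0.02288732, 0.02563578]), 'grip_force': 0.0, 'opening': 92.09054308876078}
```

View pics/top0.png

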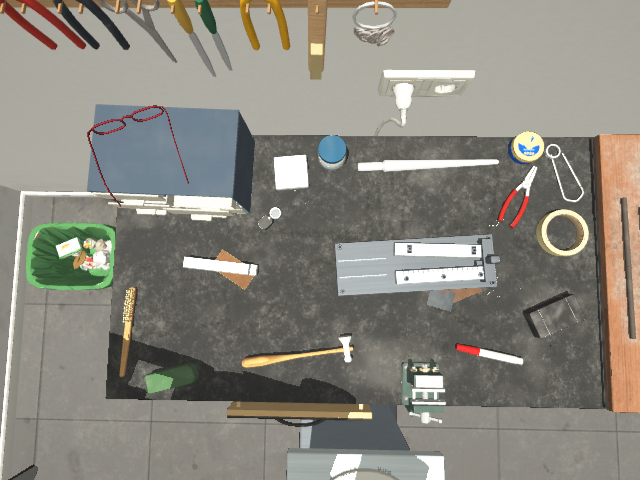

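Run:
```python
from h import *
for n in("top","side"):
    d=np.load(f"{n}d.npy");P=cloud(n,d);q=P[d>0]
    def sel(lo,hi,x0,x1,y0,y1): return q[(q[:,2]>lo)&(q[:,2]<hi)&(q[:,0]>x0)&(q[:,0]<x1)&(q[:,1]>y0)&(q[:,1]<y1)]
    for nm,a in dict(straight=(31.5,36,480,543,-215,-40),taper=(31.5,36,543,600,-215,-40),base=(9,14,470,600,-40,80),bar=(26,33,490,560,210,400),tab=(70,82,500,600,-290,-190),nose=(15,20,490,560,210,260)).items():
        s=sel(*a); 
        if len(s)<6: print(n,nm,len(s)); continue
        print(n,nm,len(s),cv2.minAreaRect(s[:,:2].astype(np.float32)),s.min(0).round(1),s.max(0).round(1))
    # edges: for slices of y list inner edges
    for y in range(-200,-40,20):
        s=sel(31.5,36,480,610,y-3,y+3); xs=np.sort(s[:,0]); 
        if len(xs)<4: continue
        g=np.diff(xs); k=g.argmax(); print(n,y,xs[0].round(1),xs[k].round(1),xs[k+1].round(1),xs[-1].round(1))
    print(camera_params(n)['t'],-np.array(camera_params(n)['R']).T@camera_params(n)['t'])
```

```text
top straight 819 ((514.6474609375, -136.18307495117188), (25.87157440185547, 159.1165771484375), 4.229492664337158) [ 497.  -214.9   31.5] [531.5 -56.9  36. ]
top taper 843 ((566.0430297851562, -134.0947265625), (161.64593505859375, 26.1156005859375), 89.30891418457031) [ 552.8 -214.8   31.5] [579.2 -53.2  36. ]
top base 2261 ((528.2523803710938, 10.969917297363281), (109.95728302001953, 107.47222137451172), 3.711866617202759) [470.5 -39.9   9. ] [586.4  66.8  14. ]
top bar 677 ((528.6588134765625, 312.6783447265625), (136.51626586914062, 21.948060989379883), 84.19448852539062) [511.  244.8  26. ] [544.5 380.5  32.9]
top tab 70 ((546.4366455078125, -240.40383911132812), (13.960021018981934, 17.554235458374023), 6.508449554443359) [ 540.  -249.1   70.3] [ 554.  -231.    80.7]
top nose 66 ((521.1011962890625, 237.95166015625), (14.834228515625, 21.546831130981445), 84.0044937133789) [511.2 230.4  15.1] [532.1 246.5  20. ]
top -200 507.1 531.3 553.5 577.9
top -180 506.7 529.0 553.1 577.6
top -160 504.5 528.7 553.1 577.5
top -140 502.2 526.4 554.8 577.4
top -120 501.9 526.2 554.4 579.1
t
[... 640 characters left out ...]
583.2  69.   14. ]
side bar 736 ((526.9600219726562, 312.49713134765625), (138.7607879638672, 21.92314338684082), 84.25043487548828) [510.3 242.6  26. ] [544.4 381.3  32.3]
side tab 26 ((546.1463012695312, -240.45877075195312), (13.408649444580078, 19.867435455322266), 19.2609920501709) [ 537.5 -251.3   71.5] [ 552.7 -230.4   78.7]
side nose 3
side -200 506.8 528.9 551.2 573.4
side -180 504.6 526.6 553.2 575.1
side -160 502.6 526.6 552.9 576.9
side -140 503.0 524.3 552.5 576.2
side -120 501.1 522.0 559.2 575.4
side -100 499.1 522.1 556.4 576.9
side -80 497.5 522.1 553.6 576.3
side -60 495.8 520.0 553.3 577.7
[ 577.53031987   49.40210069 1074.01116999] [540.15450177 985.33953006 476.25723711]
```

Run:
```python
from h import *
for n in("top","side"):
    d=np.load(f"{n}d.npy");P=cloud(n,d);q=P[d>0]
    for zlo,zhi in((45,90),(90,150),(150,260),(260,600)):
        print(n,zlo)
        for x in range(200,700,50):
            r=[]
            for y in range(650,-350,-50):
                s=q[(q[:,2]>zlo)&(q[:,2]<zhi)&(abs(q[:,0]-x)<25)&(abs(q[:,1]-y)<25)]; r.append(len(s))
            if sum(r):print(x,r)
```

```text
top 45
250 [0, 0, 0, 0, 0, 0, 0, 0, 0, 0, 0, 0, 0, 0, 0, 352, 78, 0, 0, 0]
300 [0, 0, 0, 0, 0, 0, 0, 0, 0, 0, 0, 0, 0, 0, 0, 599, 145, 0, 0, 0]
350 [0, 0, 0, 0, 0, 0, 0, 0, 0, 0, 0, 0, 0, 0, 0, 228, 55, 0, 0, 0]
500 [0, 0, 0, 0, 0, 0, 0, 0, 0, 0, 0, 0, 0, 0, 0, 0, 0, 0, 11, 0]
550 [0, 0, 0, 0, 0, 0, 0, 0, 0, 0, 0, 0, 0, 0, 0, 0, 0, 0, 117, 0]
600 [0, 0, 0, 0, 0, 0, 0, 0, 0, 0, 0, 0, 0, 0, 0, 0, 0, 0, 5, 0]
650 [0, 0, 0, 49, 151, 49, 37, 43, 116, 0, 0, 0, 0, 0, 0, 0, 0, 0, 0, 0]
top 90
300 [0, 0, 0, 0, 0, 0, 0, 0, 0, 0, 0, 0, 0, 0, 0, 16, 3, 0, 0, 0]
350 [0, 0, 0, 0, 0, 0, 0, 0, 0, 0, 0, 0, 0, 0, 0, 1, 1, 0, 0, 0]
600 [0, 0, 0, 0, 0, 0, 87, 142, 30, 0, 0, 0, 0, 0, 0, 0, 0, 0, 0, 0]
650 [0, 0, 0, 85, 243, 159, 338, 289, 219, 0, 0, 0, 0, 0, 0, 0, 0, 0, 0, 0]
top 150
200 [0, 0, 237, 0, 0, 0, 0, 0, 0, 0, 0, 0, 0, 0, 0, 0, 0, 0, 0, 0]
600 [0, 0, 0, 0, 1, 1, 86, 94, 32, 0, 0, 0, 0, 0, 0, 0, 0, 0, 0, 0]
650 [0, 0, 0, 287, 557, 518, 484, 502, 351, 0, 0, 0, 0, 0, 0, 0, 0, 0, 0, 0]
top 260
200 [0, 0, 13, 0, 0, 0, 0, 0, 0, 0, 0, 0, 0, 0, 0, 0, 0, 0, 0, 0]
side 45
250 [0, 0, 0, 0, 0, 0, 0, 0, 0, 0, 0, 0, 0, 0, 0, 272, 37, 0, 0, 0]
300 [0, 0, 0, 0, 0, 0, 0, 0, 0, 0, 0, 0, 0, 0, 0, 428, 40, 0, 0, 0]
350 [0, 0, 0, 0, 0, 0, 0, 0, 0, 0, 0, 0, 0, 0, 0, 120, 17, 0, 0, 0]
550 [0, 0, 0, 0, 0, 0, 0, 0, 0, 0, 0, 0, 0, 0, 0, 0, 0, 0, 92, 0]
600 [0, 0, 0, 0, 3, 0, 0, 0, 0, 0, 0, 0, 0, 0, 0, 0, 0, 0, 0, 0]
650 [0, 0, 0, 862, 439, 262, 80, 157, 15, 0, 0, 0, 0, 0, 0, 0, 0, 0, 0, 0]
side 90
300 [0, 0, 0, 0, 0, 0, 0, 0, 0, 0, 0, 0, 0, 0, 0, 2, 1, 0, 0, 0]
600 [0, 0, 0, 0, 0, 2, 183, 111, 36, 0, 0, 0, 0, 0, 0, 0, 0, 0, 0, 0]
650 [0, 0, 0, 1266, 543, 305, 226, 220, 366, 0, 0, 0, 0, 0, 0, 0, 0, 0, 0, 0]
side 150
600 [0, 0, 0, 0, 11, 1, 122, 95, 26, 0, 0, 0, 0, 0, 0, 0, 0, 0, 0, 0]
650 [0, 0, 0, 912, 882, 416, 420, 286, 231, 0, 0, 0, 0, 0, 0, 0, 0, 0, 0, 0]
side 260
```

Run:
```python
from h import *
for n in("top","side"):
    d=np.load(f"{n}d.npy");P=cloud(n,d);q=P[d>0]
    for y in range(220,420,20):
        r=[]
        for z in range(50,260,20):
            s=q[(abs(q[:,2]-z)<10)&(abs(q[:,1]-y)<10)&(q[:,0]>420)&(q[:,0]<720)]
            r.append(int(np.percentile(s[:,0],2)) if len(s)>4 else 0)
        print(n,y,r)
```

```text
top 220 [0, 0, 0, 0, 0, 0, 0, 0, 0, 0, 0]
top 240 [643, 645, 644, 645, 644, 645, 644, 0, 0, 0, 0]
top 260 [639, 639, 639, 632, 617, 617, 618, 0, 0, 0, 0]
top 280 [640, 0, 0, 630, 618, 618, 619, 0, 0, 0, 0]
top 300 [641, 637, 0, 634, 607, 617, 620, 0, 0, 0, 0]
top 320 [0, 636, 0, 633, 609, 618, 620, 666, 0, 0, 0]
top 340 [0, 639, 0, 624, 610, 618, 621, 677, 692, 0, 0]
top 360 [643, 0, 0, 635, 620, 620, 622, 0, 0, 0, 0]
top 380 [643, 0, 636, 627, 621, 621, 646, 0, 0, 0, 0]
top 400 [644, 0, 636, 636, 644, 644, 645, 0, 0, 0, 0]
side 220 [0, 0, 0, 0, 0, 0, 0, 0, 0, 0, 0]
side 240 [0, 0, 0, 0, 0, 0, 641, 0, 0, 0, 0]
side 260 [0, 0, 638, 636, 616, 616, 617, 0, 0, 0, 0]
side 280 [0, 638, 638, 636, 616, 616, 617, 0, 0, 0, 0]
side 300 [637, 628, 637, 635, 606, 615, 618, 0, 0, 0, 0]
side 320 [638, 628, 638, 0, 606, 616, 618, 665, 0, 0, 0]
side 340 [639, 629, 639, 0, 607, 617, 619, 677, 692, 0, 0]
side 360 [0, 0, 641, 633, 618, 619, 620, 0, 0, 0, 0]
side 380 [0, 634, 634, 634, 620, 620, 622, 0, 0, 0, 0]
side 400 [0, 634, 634, 634, 642, 642, 643, 0, 0, 0, 0]
```

View pics/side0.png

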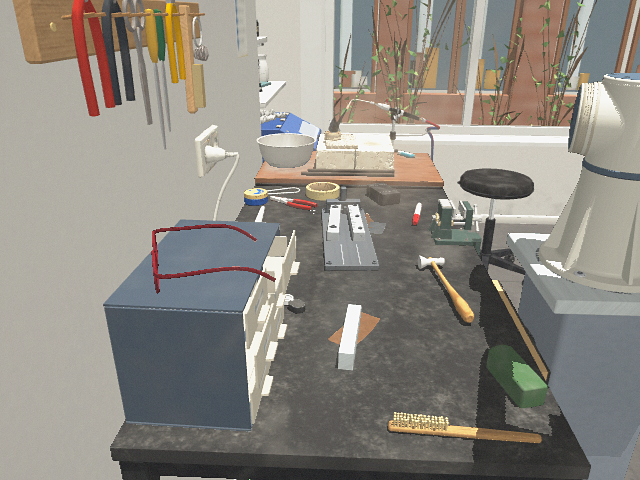

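Request:
{"method": "move_arm", "body": {
  "plan": [
    [0,0,0,0,0,-0.0385,1],
    [0,0,0,0,0,-0.0385,1],
    [-0.248,-0.1666,0,0,0,0,1],
    [-0.248,-0.1666,0,0,0,0,1],
    [-0.248,-0.1666,0,0,0,0,1],
    [-0.248,-0.1666,0,0,0,0,1],
    [-0.248,-0.1666,0,0,0,0,1],
    [-0.248,-0.1666,0,0,0,0,1],
    [-0.248,-0.1666,0,0,0,0,1],
    [-0.248,-0.1666,0,0,0,0,1],
    [-0.248,-0.1666,0,0,0,0,1],
    [-0.248,-0.1666,0,0,0,0,1],
    [0,0,0,0,0,0,1]
  ],
  "grip_force": 40
}}

```text
time: 3.12
eef_pos: [557.0, 300.6, 214.5]
orientation: [0.052, 0.999, -0.0, 0.0]
ft_force: [0.1, -0.3, -0.7]
opening: 92.1
grip_force: 0.0
```

Request:
{"method": "move_arm", "body": {
  "plan": [
    [0.012,0.014,0.25,0,0,0,1],
    [0,0,0.25,0,0,0,1],
    [0,0,0.25,0,0,0,1],
    [0,0,0.25,0,0,0,1],
    [0,0,0.25,0,0,0,1],
    [0,0,0.12,0,0,0,1],
    [0,0,0,0,0,0,1],
    [0.05,0,0,0,0,0,1],
    [0.05,0,0,0,0,0,1],
    [0.05,0,0,0,0,0,1],
    [0.05,0,0,0,0,0,1],
    [0.05,0,0,0,0,0,1],
    [0.05,0,0,0,0,0,1],
    [0.05,0,0,0,0,0,1],
    [0,0,0,0,0,0,1]
  ]
}}

```text
time: 5.0
eef_pos: [499.7, 309.8, 8.7]
orientation: [0.05, 0.999, -0.0, -0.001]
ft_force: [-0.1, -0.3, -0.8]
opening: 91.6
grip_force: 0.0
```

```bash
cat > bar.py <<'E'
from h import *
def bar(y0=150,y1=420,x0=380,x1=620,lo=26,hi=33):
    for n in("top","side"):
        im,d=grab_frame(n);P=cloud(n,d);q=P[d>0]
        s=q[(q[:,2]>lo)&(q[:,2]<hi)&(q[:,0]>x0)&(q[:,0]<x1)&(q[:,1]>y0)&(q[:,1]<y1)]
        print(n,len(s),cv2.minAreaRect(s[:,:2].astype(np.float32)))
        cv2.imwrite(f"pics/{n}_now.png",im[:,:,::-1])
        o=nets.outline_of("bar",n)
        if o: print(n,"net",o[0]["p"],rect(n,P,d,o[0]["pixels"],lo,hi))
if __name__=="__main__": bar()
E
python3 bar.py
```

```text
top 18 ((474.51348876953125, 292.5434265136719), (13.27082347869873, 31.405288696289062), 40.32498550415039)
top net 0.54 (35, ((544.7094116210938, -225.68496704101562), (83.48617553710938, 12.692986488342285), 5.452561855316162), np.float64(29.13361090947887))
side 607 ((489.7845764160156, 322.833251953125), (125.91468048095703, 42.47760009765625), 84.22911834716797)
side net 0.6 (523, ((481.2073974609375, 339.9717712402344), (93.57725524902344, 21.793537139892578), 84.35026550292969), np.float64(29.942250574862047))
```

Request:
{"method": "move_arm", "body": {
  "plan": [
    [-0.04,0,0,0,0,0,1],
    [0,0,-0.2,0,0,0,1],
    [0,0,-0.2,0,0,0,1],
    [0.181,0.124,0,0,0,0,0.7],
    [0,0,0,0,0,0.0556,0.7],
    [0,0,0,0,0,0.0556,0.7],
    [0,0,0,0,0,0.0556,0.7],
    [0,0,0,0,0,0.0556,0.7],
    [0,0,0,0,0,0.0556,0.7],
    [0,0,0,0,0,0.0556,0.7],
    [0,0,0,0,0,0.0556,0.7],
    [0,0,0,0,0,0.0556,0.7],
    [0,0,0,0,0,0.0556,0.7],
    [0,0,0,0,0,0,0.7]
  ]
}}

```text
time: 6.95
eef_pos: [482.4, 330.6, 69.0]
orientation: [0.742, 0.67, -0.0, 0.0]
ft_force: [0.4, -0.4, -0.1]
opening: 64.5
grip_force: 0.0
```

```bash
python3 bar.py
```

```text
top 514 ((479.1144104003906, 303.8420104980469), (110.47036743164062, 22.120553970336914), 84.42154693603516)
top net 0.57 (499, ((478.5492858886719, 297.6416931152344), (97.9448013305664, 22.012414932250977), 84.18144226074219), np.float64(29.001406624322534))
side 741 ((478.6814880371094, 315.48486328125), (139.6644744873047, 21.84701919555664), 84.24360656738281)
side net 0.59 (683, ((478.919921875, 316.59783935546875), (137.335205078125, 21.567140579223633), 84.56637573242188), np.float64(29.954270055060157))
```

Request:
{"method": "move_arm", "body": {
  "plan": [
    [-0.011,-0.014,0.106,0,0,0,0.6],
    [0,0,0.106,0,0,0,0.6],
    [0,0,0.106,0,0,0,0.6],
    [0,0,0.106,0,0,0,0.6],
    [0,0,0,0,0,0,0.2],
    [0,0,0,0,0,0,0],
    [0,0,0,0,0,0,0],
    [0,0,0,0,0,0,0],
    [0,0,0,0,0,0,0],
    [0,0,0,0,0,0,0]
  ],
  "grip_force": 50
}}

```text
time: 8.4
eef_pos: [480.2, 329.6, 6.1]
orientation: [0.742, 0.67, 0.001, 0.0]
ft_force: [0.3, -0.1, 5.7]
opening: 21.6
grip_force: 50.0
```

Request:
{"method": "move_arm", "body": {
  "plan": [
    [0,0,-0.1,0,0,0,0],
    [0,0,-0.15,0,0,0,0],
    [0,0,-0.15,0,0,0,0],
    [0,0,0,0,0,-0.0278,0],
    [0,0,0,0,0,-0.0278,0],
    [-0.2286,0.023,0,0,0,0,0],
    [-0.2286,0.023,0,0,0,0,0],
    [-0.2286,0.023,0,0,0,0,0],
    [-0.2286,0.023,0,0,0,0,0],
    [-0.2286,0.023,0,0,0,0,0],
    [-0.2286,0.023,0,0,0,0,0],
    [-0.2286,0.023,0,0,0,0,0],
    [-0.2286,0.023,0,0,0,0,0],
    [0,0,0,0,0,0,0],
    [0,0,0,0,0,0,0]
  ]
}}

```text
time: 10.28
eef_pos: [526.9, 58.0, 65.7]
orientation: [0.681, 0.732, -0.0, -0.0]
ft_force: [0.4, 0.0, -3.8]
opening: 21.6
grip_force: 50.0
```

```bash
cat > look.py <<'E'
from h import *
import sys
lo,hi,y0,y1=map(float,sys.argv[1:5]); tag=sys.argv[5]
s=manip.read_state(); print(s["time"],s["eef_pos"].round(1),s["orientation"].round(4),s["ft_force"].round(1))
th=np.radians(-85.85); gx=np.array([np.cos(th),np.sin(th)]); gy=np.array([-gx[1],gx[0]]); O=np.array([536.2,-101.8])
print("TCP in gauge",((s["eef_pos"][:2]-O)@np.c_[gx,gy]).round(1))
for n in("top","side"):
    im,d=grab_frame(n); cv2.imwrite(f"pics/{n}_{tag}.png",im[:,:,::-1]); P=cloud(n,d);q=P[d>0]
    k=q[(q[:,2]>lo)&(q[:,2]<hi)&(q[:,0]>450)&(q[:,0]<620)&(q[:,1]>y0)&(q[:,1]<y1)]
    g=(k[:,:2]-O)@np.c_[gx,gy]
    print(n,len(k),cv2.minAreaRect(g.astype(np.float32)),"z",np.median(k[:,2]).round(1) if len(k) else 0)
    for x in range(-230,90,20):
        h=g[abs(g[:,0]-x)<6]
        if len(h)>3: print("  x",x,h[:,1].min().round(1),h[:,1].max().round(1))
    print("  xmax",g[:,0].max().round(1) if len(g) else None,"tongue/nose nets",[(t,np.round((np.array(r[0]["at"][:2])-O)@np.c_[gx,gy],1),round(r[0]["p"],2)) for t in("bar_nose","bar_tail","stop_face") if (r:=nets.landmark_of(t,n))])
E
python3 look.py 82 95 -60 45 a
```

```text
10.275 [526.9  58.   65.7] [ 6.813e-01  7.320e-01 -0.000e+00 -2.000e-04] [ 0.4  0.  -3.8]
TCP in gauge [-160.     2.3]
top 0 ((0.0, 0.0), (0.0, 0.0), 0.0) z 0
  xmax None tongue/nose nets [('stop_face', array([121.1,  -0.6]), 0.56)]
side 108 ((-112.4114990234375, -0.6156225204467773), (18.112293243408203, 69.34028625488281), 86.1498031616211) z 89.1
  x -150 -3.4 10.7
  x -130 -8.2 9.6
  x -110 -8.3 8.5
  x -90 -7.5 7.0
  xmax -77.6 tongue/nose nets [('bar_nose', array([-60.9,   1.2]), 0.8), ('stop_face', array([118.8,   1.8]), 0.61)]
```

Request:
{"method": "move_arm", "body": {
  "plan": [
    [0,0,0.1,0,0,0,0],
    [0,0,0.1,0,0,0,0],
    [0,0,0.09,0,0,0,0],
    [0,0,0.015,0,0,0,0],
    [0,0,0,0,0,0,0],
    [0,0,0,0,0,0,0]
  ]
}}

```text
time: 11.42
eef_pos: [527.6, 57.7, 20.1]
orientation: [0.681, 0.732, 0.0, 0.0]
ft_force: [0.9, -0.4, -4.2]
opening: 21.5
grip_force: 50.0
```

```bash
python3 look.py 36.5 46 -90 45 b
```

```text
11.425 [527.6  57.7  20.1] [6.810e-01 7.323e-01 3.000e-04 3.000e-04] [ 0.9 -0.4 -4.2]
TCP in gauge [-159.7    3. ]
top 11 ((-15.46365737915039, 33.980918884277344), (10.088982582092285, 6.143683910369873), 85.30069732666016) z 38.0
  x -10 30.7 37.0
  xmax -12.5 tongue/nose nets [('stop_face', array([121.1,  -0.4]), 0.98)]
side 110 ((-78.30792236328125, 8.008127212524414), (136.14942932128906, 30.021692276000977), 10.700895309448242) z 44.0
  x -130 -8.4 8.9
  x -110 -7.9 7.2
  x -90 -7.2 6.2
  xmax -13.6 tongue/nose nets [('bar_nose', array([-62.9,  -1.6]), 0.91), ('bar_tail', array([-210.,    4.]), 0.82)]
```

Request:
{"method": "move_arm", "body": {
  "plan": [
    [0,0,0.008,0,0,0,0],
    [-0.06,0,0,0,0,0,0],
    [-0.06,0,0,0,0,0,0],
    [-0.06,-0.006,0,0,0,0,0],
    [-0.06,-0.006,0,0,0,0,0],
    [-0.06,0,0,0,0,0,0],
    [-0.06,0,0,0,0,0,0],
    [0,0,0,0,0,0,0]
  ]
}}

```text
time: 12.82
eef_pos: [529.4, 3.1, 18.5]
orientation: [0.681, 0.732, 0.0, 0.0]
ft_force: [0.5, 0.2, -3.6]
opening: 22.0
grip_force: 50.0
```

```bash
python3 look.py 36.5 46 -120 45 c; python3 -c "
import cv2
a=cv2.imread('pics/top_c.png')[200:330,310:520];b=cv2.imread('pics/side_c.png')[170:300,270:480]
cv2.imwrite('pics/c.png',cv2.resize(cv2.hconcat([a,b]),(800,250),interpolation=cv2.INTER_CUBIC))"
```

```text
12.825 [529.4   3.1  18.5] [0.6813 0.732  0.     0.    ] [ 0.5  0.2 -3.6]
TCP in gauge [-105.1    0.8]
top 0 ((0.0, 0.0), (0.0, 0.0), 0.0) z 0
  xmax None tongue/nose nets [('bar_nose', array([-299.5,  112.6]), 0.57), ('stop_face', array([121.7,  -0.5]), 0.91)]
side 269 ((-78.96216583251953, 4.087741851806641), (136.27468872070312, 49.826663970947266), 4.764289855957031) z 42.3
  x -150 -8.8 7.5
  x -130 -10.0 10.9
  x -110 -23.9 26.2
  x -90 -9.1 8.1
  x -70 -8.9 6.6
  x -50 -10.1 5.7
  x -30 -9.7 4.0
  xmax -13.1 tongue/nose nets [('bar_nose', array([-11.6,  -3. ]), 0.92), ('bar_tail', array([-159. ,   -0.2]), 0.7), ('stop_face', array([-8.4, -1.8]), 0.71)]
```

View pics/c.png

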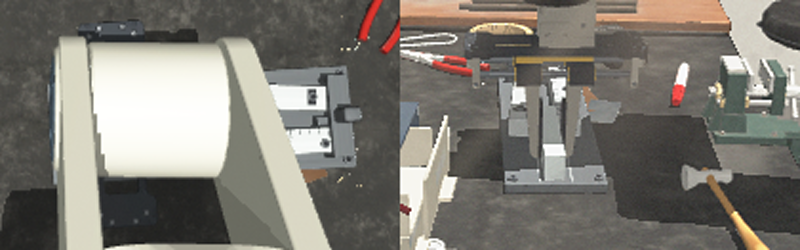

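Request:
{"method": "move_arm", "body": {
  "plan": [
    [0,-0.007,0.003,0,0,0,0],
    [-0.05,0,0,0,0,0,0],
    [-0.05,0,0,0,0,0,0],
    [-0.05,0,0,0,0,0,0],
    [-0.05,0,0,0,0,0,0],
    [0,0,0,0,0,0,0]
  ]
}}

```text
time: 13.98
eef_pos: [530.5, -27.0, 18.1]
orientation: [0.681, 0.732, -0.0, 0.0]
ft_force: [-0.7, -0.2, -3.1]
opening: 21.9
grip_force: 50.0
```

Request:
{"method": "move_arm", "body": {
  "plan": [
    [0,-0.007,0.003,0,0,0,0],
    [0,0,0,0,0,0,0],
    [0,0,0,0,0,0,0]
  ]
}}

```text
time: 14.35
eef_pos: [530.1, -26.4, 18.1]
orientation: [0.681, 0.732, 0.0, 0.001]
ft_force: [2.2, -2.8, 3.1]
opening: 21.3
grip_force: 50.0
```

Request:
{"method": "move_arm", "body": {
  "plan": [
    [0,0,0,0,0,0,0.45],
    [0,0.007,0,0,0,0,0.45],
    [0,0,0,0,0,0,0.45],
    [0,0,-0.12,0,0,0,0.45],
    [0,0,-0.12,0,0,0,0.45],
    [0.12,0.007,0,0,0,0,0],
    [0.12,0,0,0,0,0,0],
    [0.13,0,0,0,0,0,0],
    [0.12,0,0,0,0,0,0],
    [0,0,0,0,0,0,0],
    [0,0,0,0,0,0,0]
  ],
  "grip_force": 10
}}

```text
time: 15.72
eef_pos: [526.1, 47.2, 53.5]
orientation: [0.681, 0.733, -0.0, -0.0]
ft_force: [0.8, -0.3, 0.0]
opening: 0.5
grip_force: 0.0
```

```bash
python3 look.py 37 46 -120 60 d
```

```text
15.725 [526.1  47.2  53.5] [ 6.807e-01  7.325e-01 -1.000e-04 -0.000e+00] [ 0.8 -0.3  0. ]
TCP in gauge [-149.3    0.7]
top 1 ((19.924957275390625, 32.93107223510742), (0.0, 0.0), 0.0) z 37.5
  xmax 19.9 tongue/nose nets [('stop_face', array([121. ,  -0.5]), 0.93)]
side 41 ((-63.612640380859375, -6.6182098388671875), (134.9555206298828, 60.45700454711914), 12.073101043701172) z 39.0
  x -130 -10.1 10.4
  x -10 9.6 34.7
  xmax 2.1 tongue/nose nets [('bar_nose', array([23.1,  0.3]), 0.57), ('bar_tail', array([-125.9,   -1.1]), 0.7), ('stop_face', array([117.7,   1.9]), 0.6)]
```

Request:
{"method": "move_arm", "body": {
  "plan": [
    [0,0,0.12,0,0,0,0],
    [0,0,0.12,0,0,0,0],
    [0,0,0,0,0,0,0],
    [-0.03,0,0,0,0,0,0],
    [-0.03,0,0,0,0,0,0],
    [-0.03,0,0,0,0,0,0],
    [-0.03,0,0,0,0,0,0],
    [-0.03,0,0,0,0,0,0],
    [-0.03,0,0,0,0,0,0],
    [-0.03,0,0,0,0,0,0],
    [0,0,0,0,0,0,0]
  ]
}}

```text
time: 17.5
eef_pos: [528.3, 15.1, 17.5]
orientation: [0.681, 0.732, -0.0, 0.0]
ft_force: [-0.4, -0.1, -0.8]
opening: 0.6
grip_force: 0.0
```

Request:
{"method": "move_arm", "body": {
  "plan": [
    [-0.03,0,0,0,0,0,0],
    [-0.03,0,0,0,0,0,0],
    [-0.03,0,0,0,0,0,0],
    [-0.02,0,0,0,0,0,0],
    [0,0,0,0,0,0,0]
  ]
}}

```text
time: 18.12
eef_pos: [529.7, -1.1, 17.6]
orientation: [0.681, 0.732, -0.0, 0.0]
ft_force: [-0.3, -0.3, -0.3]
opening: 0.5
grip_force: 0.0
```

Request:
{"method": "move_arm", "body": {
  "plan": [
    [-0.02,0,0,0,0,0,0],
    [-0.02,0,0,0,0,0,0],
    [-0.02,0,0,0,0,0,0],
    [0,0,0,0,0,0,0]
  ]
}}

```text
time: 18.62
eef_pos: [530.3, -10.1, 17.6]
orientation: [0.681, 0.732, -0.0, 0.0]
ft_force: [0.7, -0.1, 0.4]
opening: 0.6
grip_force: 0.0
```

```bash
python3 look.py 37 46 -120 60 e
```

```text
18.625 [530.3 -10.1  17.6] [ 6.810e-01  7.322e-01 -1.000e-04  1.000e-04] [ 0.7 -0.1  0.4]
TCP in gauge [-91.9   0.8]
top 0 ((0.0, 0.0), (0.0, 0.0), 0.0) z 0
  xmax None tongue/nose nets [('bar_tail', array([-251.9,  210.2]), 0.66), ('stop_face', array([120. ,  -0.4]), 0.75)]
side 64 ((-45.80368423461914, -4.334800720214844), (118.65856170654297, 62.69881820678711), 12.66797924041748) z 41.1
  x -110 -12.3 13.0
  x -30 -32.2 -25.4
  xmax 15.9 tongue/nose nets [('bar_nose', array([72.1, -2.4]), 0.57), ('stop_face', array([118.4,  -3.2]), 0.54)]
```

Request:
{"method": "move_arm", "body": {
  "plan": [
    [-0.012,0,0,0,0,0,0],
    [-0.012,0,0,0,0,0,0],
    [-0.012,0,0,0,0,0,0],
    [0,0,0,0,0,0,0]
  ]
}}

```text
time: 19.52
eef_pos: [530.7, -15.3, 17.6]
orientation: [0.681, 0.732, -0.0, 0.0]
ft_force: [-0.8, 0.6, 0.3]
opening: 0.4
grip_force: 0.2
```

Request:
{"method": "move_arm", "body": {
  "plan": [
    [-0.01,0,0,0,0,0,0],
    [-0.01,0,0,0,0,0,0],
    [0,0,0,0,0,0,0]
  ]
}}

```text
time: 19.9
eef_pos: [530.9, -18.3, 17.7]
orientation: [0.681, 0.732, -0.0, 0.0]
ft_force: [0.6, 0.2, 0.6]
opening: 0.2
grip_force: 0.3
```

Request:
{"method": "move_arm", "body": {
  "plan": [
    [-0.01,0,0,0,0,0,0],
    [-0.01,0,0,0,0,0,0],
    [0,0,0,0,0,0,0]
  ]
}}

```text
time: 20.27
eef_pos: [531.1, -20.6, 17.7]
orientation: [0.681, 0.732, 0.0, -0.0]
ft_force: [0.1, 6.5, 1.2]
opening: 0.3
grip_force: 3.1
```

Request:
{"method": "move_arm", "body": {
  "plan": [
    [-0.006,0,0,0,0,0,0],
    [-0.006,0,0,0,0,0,0],
    [0,0,0,0,0,0,0],
    [0,0,0,0,0,0,0]
  ]
}}

```text
time: 20.78
eef_pos: [531.1, -21.6, 17.7]
orientation: [0.681, 0.732, 0.001, -0.001]
ft_force: [-0.1, 12.5, 1.3]
opening: 0.4
grip_force: 6.1
```

Request:
{"method": "move_arm", "body": {
  "plan": [
    [-0.008,0,0,0,0,0,0],
    [-0.008,0,0,0,0,0,0],
    [-0.004,0,0,0,0,0,0],
    [0,0,0,0,0,0,0],
    [0,0,0,0,0,0,0]
  ]
}}

```text
time: 21.4
eef_pos: [531.1, -23.0, 17.7]
orientation: [0.682, 0.732, 0.001, -0.002]
ft_force: [-1.4, 23.6, 2.0]
opening: 0.6
grip_force: 11.7
```

Request:
{"method": "move_arm", "body": {
  "plan": [
    [-0.007,0,0,0,0,0,0],
    [0,0,0,0,0,0,0],
    [0,0,0,0,0,0,0],
    [0.02,0,0,0,0,0,0],
    [0.05,0,0,0,0,0,0],
    [0.15,0,0,0,0,0,0],
    [0,0,-0.3,0,0,0,0],
    [0,0,-0.3,0,0,0,0],
    [0.4,0,-0.1,0,0,0,0],
    [0.4,0,0,0,0,0,0],
    [0.4,0,0,0,0,0,0],
    [0,0,0,0,0,0,0]
  ]
}}

```text
time: 22.9
eef_pos: [515.9, 188.8, 122.8]
orientation: [0.679, 0.734, 0.0, 0.0]
ft_force: [0.1, -0.5, -0.1]
opening: 0.7
grip_force: 0.0
```

```bash
python3 look.py 37.5 46 -230 60 f; python3 -c "
import cv2
a=cv2.imread('pics/top_f.png')[220:310,320:520];b=cv2.imread('pics/side_f.png')[180:280,270:430]
cv2.imwrite('pics/f.png',cv2.hconcat([cv2.resize(a,(480,216),interpolation=3),cv2.resize(b,(320,216),interpolation=3)]))"
```

```text
22.9 [515.9 188.8 122.8] [6.794e-01 7.337e-01 5.000e-04 2.000e-04] [ 0.1 -0.5 -0.1]
TCP in gauge [-291.3    0.8]
top 806 ((31.66949462890625, 1.3101463317871094), (203.13121032714844, 72.3424301147461), 2.9064712524414062) z 41.0
  x -70 -10.5 11.4
  x -50 -10.0 10.8
  x -30 -29.1 11.4
  x -10 -10.3 32.8
  x 10 -21.0 11.2
  x 30 -10.6 10.1
  x 50 -27.4 11.1
  x 70 -32.8 9.7
  xmax 131.4 tongue/nose nets [('bar_nose', array([83.3, -0.1]), 0.68), ('bar_tail', array([-72.4,   0.1]), 0.93), ('stop_face', array([121. ,  -3.3]), 0.96)]
side 211 ((28.906166076660156, 18.17247772216797), (52.799617767333984, 202.35720825195312), 88.26873016357422) z 41.7
  x -70 -2.3 8.7
  x -50 -3.8 10.0
  x -30 -4.8 8.8
  x -10 -6.7 34.7
  x 10 -5.4 8.7
  x 30 -6.8 9.8
  x 50 -8.4 8.5
  xmax 130.8 tongue/nose nets [('bar_nose', array([81.6, -3.3]), 0.64), ('bar_tail', array([-66.6,   0.2]), 0.86), ('stop_face', array([117.3,   0.3]), 0.7)]
```

View pics/f.png

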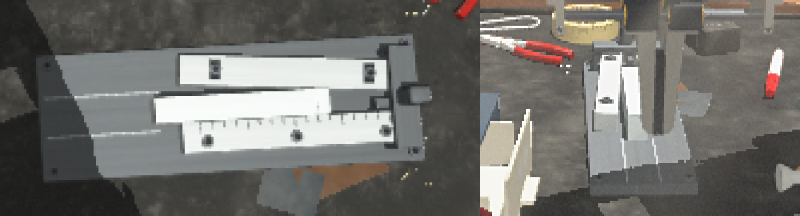

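Request:
{"method": "move_arm", "body": {
  "plan": [
    [-0.3,0,0,0,0,0,0],
    [-0.35,0,0,0,0,0,0],
    [-0.35,0,0,0,0,0,0],
    [-0.35,0,0,0,0,0,0],
    [-0.35,0,0,0,0,0,0],
    [-0.35,0,0,0,0,0,0],
    [-0.35,0,0,0,0,0,0],
    [-0.35,0,0,0,0,0,0],
    [-0.3,0,0,0,0,0,0],
    [0,0,0,0,0,0,0],
    [0,0,0,0,0,0,0]
  ]
}}

```text
time: 24.68
eef_pos: [548.5, -270.8, 122.4]
orientation: [0.682, 0.732, -0.0, -0.0]
ft_force: [-0.6, -0.4, -0.1]
opening: 0.5
grip_force: 0.0
```

Request:
{"method": "move_arm", "body": {
  "plan": [
    [0,0,0.16,0,0,0,0],
    [0,0,0.16,0,0,0,0],
    [0,0,0.16,0,0,0,0],
    [0,0,0,0,0,0,0],
    [-0.03,0,0,0,0,0,0],
    [-0.02,0,0,0,0,0,0],
    [-0.02,0,0,0,0,0,0],
    [-0.02,0,0,0,0,0,0],
    [-0.02,0,0,0,0,0,0],
    [0,0,0,0,0,0,0]
  ]
}}

```text
time: 25.92
eef_pos: [550.4, -287.5, 50.6]
orientation: [0.681, 0.732, 0.0, 0.0]
ft_force: [0.4, -0.3, -0.2]
opening: 0.3
grip_force: 0.0
```

```bash
python3 look.py 70 82 -300 -150 g
```

```text
25.925 [ 550.4 -287.5   50.6] [0.6811 0.7322 0.     0.    ] [ 0.4 -0.3 -0.2]
TCP in gauge [186.3   0.7]
top 110 ((152.88157653808594, 2.27493953704834), (29.03589630126953, 46.28664016723633), 89.69371032714844) z 75.8
  xmax 176.1 tongue/nose nets [('bar_nose', array([83.6, -0.3]), 0.73), ('bar_tail', array([-251.8,  211.9]), 0.74), ('stop_face', array([116.7,   1. ]), 0.68)]
side 75 ((155.75660705566406, 3.2166318893432617), (28.39995002746582, 54.21710968017578), 82.46411895751953) z 75.4
  xmax 183.2 tongue/nose nets [('bar_nose', array([83.2, -4.3]), 0.66), ('bar_tail', array([-67.9,  -0.9]), 0.82)]
```

Request:
{"method": "move_arm", "body": {
  "plan": [
    [0.06,0,0,0,0,0,0],
    [0.06,0,0,0,0,0,0],
    [0.03,0,0,0,0,0,0],
    [0.012,0,0,0,0,0,0],
    [0.012,0,0,0,0,0,0],
    [0.015,0,0,0,0,0,0],
    [0.02,0,0,0,0,0,0],
    [0.02,0,0,0,0,0,0],
    [0.02,0,0,0,0,0,0],
    [0.02,0,0,0,0,0,0],
    [0.02,0,0,0,0,0,0],
    [0.02,0,0,0,0,0,0],
    [0.015,0,0,0,0,0,0],
    [0.01,0,0,0,0,0,0],
    [0,0,0,0,0,0,0]
  ]
}}

```text
time: 28.2
eef_pos: [546.6, -237.1, 50.5]
orientation: [0.681, 0.732, -0.0, -0.0]
ft_force: [-0.2, 0.5, -0.5]
opening: 0.8
grip_force: 0.1
```

```bash
python3 look.py 70 82 -300 -150 h
```

```text
28.2 [ 546.6 -237.1   50.5] [ 6.810e-01  7.323e-01 -1.000e-04 -3.000e-04] [-0.2  0.5 -0.5]
TCP in gauge [135.6   0.6]
top 106 ((117.30503845214844, 4.135225296020508), (26.73890495300293, 21.79311180114746), 77.93250274658203) z 75.7
  xmax 128.1 tongue/nose nets [('bar_nose', array([84.4, -2.9]), 0.57), ('bar_tail', array([-68.4,  -0.9]), 0.88), ('stop_face', array([95.1,  0.8]), 0.57)]
side 71 ((117.10179901123047, 0.8454732894897461), (24.92943000793457, 27.748172760009766), 0.9762945771217346) z 76.3
  xmax 129.6 tongue/nose nets [('bar_nose', array([84.4, -2.2]), 0.89), ('bar_tail', array([-63.8,   0.1]), 0.93), ('stop_face', array([93. ,  2.9]), 0.87)]
```

Request:
{"method": "move_arm", "body": {
  "plan": [
    [0.01,0,0,0,0,0,0],
    [0.01,0,0,0,0,0,0],
    [0.01,0,0,0,0,0,0],
    [0.01,0,0,0,0,0,0],
    [0.01,0,0,0,0,0,0],
    [0.007,0,0,0,0,0,0],
    [0.007,0,0,0,0,0,0],
    [0,0,0,0,0,0,0]
  ]
}}

```text
time: 29.6
eef_pos: [546.1, -227.5, 50.6]
orientation: [0.681, 0.732, 0.0, -0.0]
ft_force: [0.3, 0.9, -0.3]
opening: 0.3
grip_force: 0.0
```

Request:
{"method": "move_arm", "body": {
  "plan": [
    [0.007,0,0,0,0,0,0],
    [0.007,0,0,0,0,0,0],
    [0,0,0,0,0,0,0]
  ]
}}

```text
time: 29.98
eef_pos: [546.0, -225.5, 50.7]
orientation: [0.681, 0.732, 0.0, -0.0]
ft_force: [-0.4, -0.9, 0.2]
opening: 0.5
grip_force: 0.3
```

Request:
{"method": "move_arm", "body": {
  "plan": [
    [0.007,0,0,0,0,0,0],
    [0.007,0,0,0,0,0,0],
    [0,0,0,0,0,0,0]
  ]
}}

```text
time: 30.35
eef_pos: [545.9, -223.4, 50.7]
orientation: [0.681, 0.732, 0.0, 0.0]
ft_force: [0.3, -1.1, 0.6]
opening: 0.3
grip_force: 0.2
```

Request:
{"method": "move_arm", "body": {
  "plan": [
    [0.006,0,0,0,0,0,0],
    [0.006,0,0,0,0,0,0],
    [0,0,0,0,0,0,0]
  ]
}}

```text
time: 30.72
eef_pos: [545.8, -222.6, 50.7]
orientation: [0.681, 0.732, -0.0, 0.001]
ft_force: [-0.5, -6.5, -1.3]
opening: 0.5
grip_force: 3.1
```

Request:
{"method": "move_arm", "body": {
  "plan": [
    [-0.01,0,0,0,0,0,0],
    [-0.04,0,0,0,0,0,0],
    [-0.1,0,0,0,0,0,0],
    [0,0,-0.25,0,0,0,0],
    [0,0,-0.3,0,0,0,0],
    [0,-0.3,-0.2,0,0,0,0],
    [0,-0.3,0,0,0,0,0],
    [0,0,0,0,0,0,0],
    [0,0,0,0,0,0,0]
  ]
}}

```text
time: 31.85
eef_pos: [458.3, -251.5, 163.5]
orientation: [0.681, 0.732, 0.0, 0.001]
ft_force: [0.7, 1.3, 0.4]
opening: 0.6
grip_force: 0.0
```

```bash
python3 look.py 37.5 46 -180 60 i; python3 -c "
import cv2
a=cv2.imread('pics/top_i.png')[220:310,320:520];b=cv2.imread('pics/side_i.png')[180:280,270:430]
cv2.imwrite('pics/i.png',cv2.hconcat([cv2.resize(a,(480,216),interpolation=3),cv2.resize(b,(320,216),interpolation=3)]))"
```

```text
31.85 [ 458.3 -251.5  163.5] [6.813e-01 7.320e-01 2.000e-04 6.000e-04] [0.7 1.3 0.4]
TCP in gauge [143.6 -88.5]
top 756 ((-2.7694778442382812, -3.2744674682617188), (68.36909484863281, 134.78121948242188), 71.49500274658203) z 41.1
  x -70 -10.5 9.6
  x -50 -10.0 10.8
  x -30 -31.1 11.4
  x -10 -22.2 35.0
  x 10 -9.5 11.2
  x 30 -10.7 10.0
  x 50 -29.4 10.9
  x 70 -10.4 9.8
  xmax 65.9 tongue/nose nets [('bar_nose', array([86.7, -2.1]), 0.7), ('bar_tail', array([-71.6,  -1.2]), 0.77), ('stop_face', array([79.6, -1.8]), 0.86)]
side 237 ((-5.122158050537109, -3.2189865112304688), (60.21451950073242, 134.67803955078125), 72.88959503173828) z 41.6
  x -70 -10.9 8.9
  x -50 -12.1 9.8
  x -30 -27.6 8.5
  x -10 -11.1 30.1
  x 10 -10.5 8.5
  x 30 -11.9 9.7
  x 50 -27.0 8.2
  xmax 64.2 tongue/nose nets [('bar_nose', array([84.1, -3.6]), 0.87), ('bar_tail', array([-69.2,  -2.9]), 0.81), ('stop_face', array([81.2,  1.5]), 0.85)]
```

View pics/i.png

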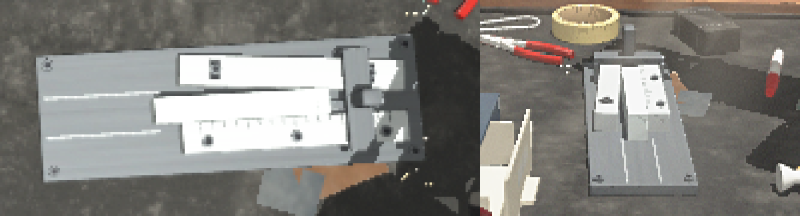

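The picture shows the bar still flat along the graduated jaw, with its tail at about (155,108). The stop's tongue meets the nose at about (335,100), and the arm is clear.

```bash
python3 -c "
from station import manip
print(manip.finish_job())"
```

```text
the job is handed in; nothing more can be done
None
```

I handed the job in at about 32 s: the bar is wedged flat along the straight jaw, pushed in with 24 N or more. The stop was brought up against its nose with about 6.5 N, everything is let go, and the hand-in gave no verdict.

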